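Clip the tube rotator's axle

ROBOT

A 6-joint arm with a two-finger parallel gripper is mounted at the origin on a cart in front of the work surface, level with it; the furniture and walls round the work are solid. World frame = base frame: x ahead of the robot, y to its left, z up, the work surface at z = 0. Lengths are in mm, angles in degrees, forces in N, time in s.
With the tool pointing down it reaches from about 325 to 875 mm from the base axis. Payload 4.4 kg.
Tool frame: the origin (TCP) lies between the finger pads; the fingertips stand 17 mm ahead of it and the grasp point (between the pads) lies 2 mm behind it; z points along the fingers, y is the line along which they close (so a half turn about z gives the same grasp; the last joint's range is limited). The gripper opens to 85 mm and grips with 20 to 120 N. Pads are 22 mm wide; open, the fingers measure 114 mm over their backs; the gripper's body (76 mm by 85 mm) begins 54 mm behind the grasp point. The pads swing forward as they close: fully open they stand 13 mm farther back than shut.
Start: joints at [61.851, 11.837, 88.321, -0, 79.842, -8.623], TCP at [192.198, 541.929, 248.282] pointing down, gripper open.
Joint ranges: [-156.59, 156.59], [-49.26, 127.26], [12.9, 141.05], [-63.56, 243.56], [4.71, 150.69], [-161.64, 161.64]. Speed limits (degrees/s): [159.86, 159.86, 180, 180, 180, 180].

INTERFACE

Orientations are given as [roll, pitch, yaw] about the fixed x, y, z axes, in that order (R = Rz(yaw) Ry(pitch) Rx(roll)).
In Python, from plant import sensors, vision, env, spot_in, masks_of, spot_point gives the robot as it stands.
- The arm moves only by the tool step_arm, never from a script. Its argument "moves" is a list of rows, each an object of numbers: "x", "y", "z": the shift along the tool's x, y, z in m; "ax", "ay", "az": the turn, a rotation vector about the tool's x, y, z in rad; "jaw": the closure in counts, from 0 (fully open) to 255 (shut). In form: [{"x": .., "y": .., "z": .., "ax": .., "ay": .., "az": .., "jaw": ..}, ...]. A call has exactly 5 rows; each row is the pose to reach, as a shift and turn from the pose commanded when the call began, along the tool's axes at that moment; what a row does not reach only later rows make up. A row lasts 1/12 s, in which the tool goes at most 41.7 mm and 7.16 degrees, less where a joint would pass 70% of its speed; a pose out of reach is approached as far as the arm can. A call with a gripper value outside its range is refused whole. The fingers move at their own pace and stop on an object; the grip force is fixed at half the most. Time passes only in rows, so rows that repeat a pose let the fingers close, or fill a call up. It gives the time, the measured TCP pose, the force, the opening and the grip force at its end, in the units of the state.
- sensors.read_state(): the state, without advancing time (a new reading comes with each control period).
- vision.snapshot(name): name is "side" or "top"; returns the picture (420x560x3 uint8, red, green, blue); there is no depth.
- vision.get_calibration(name): a dict with "intrinsics" (3x3 intrinsics, pixels), "rvec" (rotation vector, rad) and "tvec" (3), from world to camera coordinates, as OpenCV has them. Camera axes: x right, y down, z forward; pixel columns grow to the right and rows downward; lengths in mm; the calibration is good to about 2 mm. A picture is of the moment at which its call begins. get_calibration takes no time and is no camera call.
- env.job_done(): hands the job in; it is judged then, once.
Trained networks look in the newest picture that a camera, given by its name, has taken for a name from the list of things; names that differ only in an ending like _2 or _b are one class to them, and where a whole thing is asked for, a point or a joint stands for the part that bears it (a point fixed in the world has none). Each returns a list of dicts, best first, with "conf" (0 to 1); they miss things now and then, are a little off and sometimes report something else, mostly with a low value. They report only what shows in the picture. A call takes as long as a camera call. They do not tell look-alikes from the thing itself.
- spot_in(camera, label): "location" ([x, y, z] in mm, in world coordinates, good to about 4 mm: the middle of the surface that is visible of it).
- masks_of(camera, label): "region" (420x560 bool, what is visible of it).
- spot_point(camera, label): "location" ([x, y, z] in mm, in world coordinates, good to about 4 mm: a listed point, or the origin of a listed thing).
The state is a dict: "time_s": time; "q": joint angles; "joint_velocities": joint speeds; "tau": joint torques, N m; "tcp_pos": TCP position; "ee_rot": TCP orientation; "wrist_force": force on the tool from outside, world axes, zero at the start; "ft_torque": the same for the moment, N m; "finger_gap": finger opening in mm; "gripper_force": force on a finger pad.
Only numpy, scipy, OpenCV 4.12 (cv2) and the standard library are available. Lean on these libraries where they do the work, as an engineer would, in place of code of your own. Each camera call takes 0.05 s, during which the arm holds its last target. There are 200 camera calls.

TASK

The tube rotator's axle is missing its retaining clip. Take the orange R-clip out of the rack and push it straight down onto the axle until it is fully home: its straight leg through the cross-hole, its bent leg snapped over the outside of the axle, upright and let go. Leave the blue R-clip in the rack and do not disturb the boss head.

Things in the scene. Friction and masses are not known exactly. Their poses are not given: they have to be found in the camera images.
- orange_clip_grip (a point): Grip centre of the loose orange R-clip (60 g), upright in the rack, 92 mm up. Orange disc 37 mm across, 12 mm thick along x (fingers on its flat faces), z up. Below it: foot 26 mm wide, underside 34 mm down; 6 mm straight leg, tip 84 mm down; springy 5 mm bent leg on the +y side: y = 22 mm at 48 mm down, 15 mm (throat) at 62, flared to 25 at its end, 74 down. Lift 55 mm to clear the rack.
- cross_hole (a point): Centre of the vertical cross-hole in the tube rotator's fixed axle (36 mm thick, 75 mm up). x: along the axle to its free end; z up. Hole 14 (x) by 11 mm (y), mouth 22 by 18 mm. Sleeve 43 mm thick from x = -24 mm, wheel 80 mm across from x = -66. The clip's y goes along y, either way round. Passing the bent leg takes 5 to 10 N; home, foot on the axle, the grip centre is 48 to 52 mm above here.
- blue_clip_grip (a point): Grip centre of the other R-clip (blue disc grip of the same size, wider bow), loose in the other place of the grey rack, 75 mm beside the orange one; the rack is fixed, 50 x 140 mm, 58 mm high, with both clips' planes along it. Not to be used.
- boss_head: Grey die-cast boss head (cross clamp), 27 x 79 mm, 51 mm high, loose on the worktop; origin at the centre of its underside. A bystander.
Mind the look-alikes: they are no part of the job. What is shaped like the part that bears orange_clip_grip but turquoise is not meant.

How it is judged:
By the outcome, as a careful person would: the job done as asked, in the order asked, and still so for the second after the job is handed in, with the robot touching nothing.
It also fails if it takes over 42 s, if anything falls off the work surface, if the arm or the gripper's body presses on something with over 40 N, if the wrist force passes 120 N, or if a joint passes its speed limit or range.

## Working session

There is one attempt and no reset: what is moved stays moved. The work goes in short steps, Python scripts to look and compute and a tool call to move; the robot and the scene stay as the last step left them, time stands still between calls to the robot, and variables do not carry over. Pictures are saved under pics/ and viewed, at most 10 in all, crops included, and the job is handed in when it is done.

Besides the shell and the picture viewer there is one more tool, called after "Emit:" as a command line: name --argument value ..., lists and objects as JSON in quotes. step_arm: Moves the arm, as the interface text tells. Its arguments: {"type":"object","properties":{"moves":{"type":"array"}},"required":["moves"]}

```bash
mkdir -p pics; ls
cat > h.py <<'E'
import numpy as np, cv2
from plant import sensors, vision, env, spot_in, masks_of, spot_point
def save(cam,name):
    im=vision.snapshot(cam); cv2.imwrite(f'pics/{name}.png',im[:,:,::-1]); return im
def cal(cam):
    c=vision.get_calibration(cam); return np.array(c['intrinsics'],float),np.array(c['rvec'],float),np.array(c['tvec'],float).reshape(3)
def proj(cam,P):
    K,r,t=cal(cam); return cv2.projectPoints(np.array(P,float).reshape(-1,1,3),r,t,K,None)[0].reshape(-1,2)
def ray(cam,uv,z):
    K,r,t=cal(cam); R=cv2.Rodrigues(r)[0]; o=-R.T@t; d=R.T@np.linalg.inv(K)@np.array([uv[0],uv[1],1.]); return o+d*(z-o[2])/d[2]
def tri(uva,uvb):
    # side, top pixels -> point
    A=[];b=[]
    for cam,uv in(('side',uva),('top',uvb)):
        K,r,t=cal(cam); R=cv2.Rodrigues(r)[0]; o=-R.T@t; d=R.T@np.linalg.inv(K)@np.array([uv[0],uv[1],1.]); d/=np.linalg.norm(d)
        M=np.eye(3)-np.outer(d,d); A.append(M); b.append(M@o)
    return np.linalg.solve(sum(A),sum(b))
E
python3 - <<'E'
from h import *
ims=[save(c,c+'0') for c in('side','top')]
for c in('side','top'):
    for l in('orange_clip_grip','blue_clip_grip','cross_hole','boss_head'):
        for d in spot_point(c,l)[:4]: print(c,l,round(d['conf'],2),np.round(d['location'],1),proj(c,d['location']).round().tolist())
print(sensors.read_state())
E
```

```text
pics
side orange_clip_grip 0.9 [571.9 104.8   4.2] [[273.0, 224.0]]
side orange_clip_grip 0.87 [547.7 227.6  92.4] [[270.0, 237.0]]
side orange_clip_grip 0.73 [547.9 336.9   3.9] [[257.0, 310.0]]
side blue_clip_grip 0.53 [477.2 196.7  91.2] [[308.0, 232.0]]
side cross_hole 0.92 [ 563.5 -139.2   77.3] [[297.0, 140.0]]
side boss_head 0.85 [687.1  -4.4   1.9] [[239.0, 188.0]]
top orange_clip_grip 0.84 [541.8 337.3   1.4] [[180.0, 221.0]]
top orange_clip_grip 0.6 [546.5 231.4  92.7] [[220.0, 217.0]]
top orange_clip_grip 0.55 [572.5 104.9   4.9] [[275.0, 207.0]]
top blue_clip_grip 0.46 [477.5 194.5  91.9] [[236.0, 247.0]]
top cross_hole 0.78 [ 565.3 -140.8   76.3] [[381.0, 206.0]]
{'time_s': 0.5, 'q': array([ 6.18520157e+01,  1.18373233e+01,  8.83260908e+01,  2.88307805e-04,
        7.98416019e+01, -8.62300152e+00]), 'joint_velocities': array([ 0.03294562, -0.05166746, -0.03291361, -0.04125641, -0.0013351 ,
        0.00114589]), 'tau': array([ 3.16099727e-05, -3.82631278e+01, -2.91618562e+01, -5.89014508e-05,
        2.26807380e-03,  8.13718287e-06]), 'tcp_pos': array([192.16732005, 541.89997331, 248.24298567]), 'ee_rot': array([-1.79995083e+02, -1.03262928e-03,  1.60474966e+02]), 'wrist_force': array([-0.54660042, -0.03354283, -0.77312989]), 'ft_torque': array([-0.03297768,  0.00141316, -0.08351556]), 'gripper_force': 0.0, 'finger_gap': 85.43596661376725}
```

Run:
```python
import cv2
s=cv2.imread('pics/side0.png');t=cv2.imread('pics/top0.png')
a=cv2.resize(s[110:330,170:400],None,fx=1.74,fy=1.74,interpolation=3)
b=cv2.resize(t[110:330,170:400],None,fx=1.74,fy=1.74,interpolation=3)
cv2.imwrite('pics/both.png',cv2.hconcat([a,b]))
```

```text
(no output)
```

View pics/side0.png

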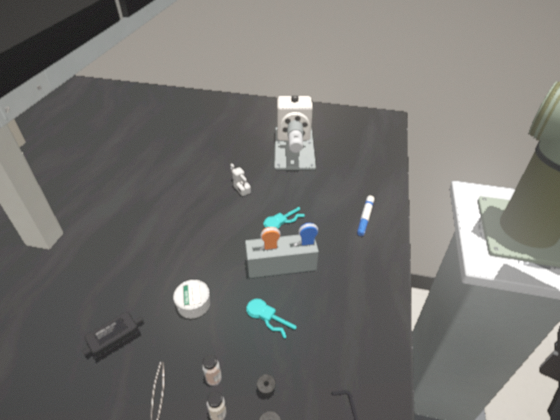

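View pics/top0.png

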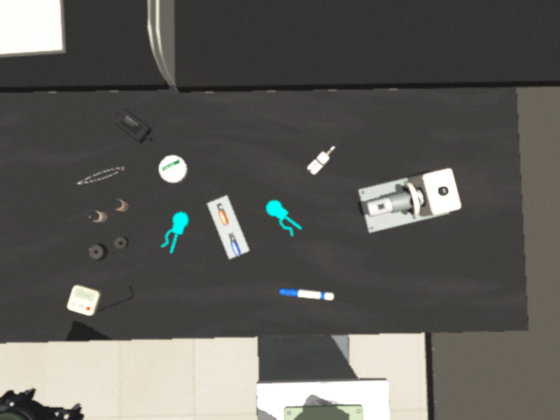

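View pics/both.png

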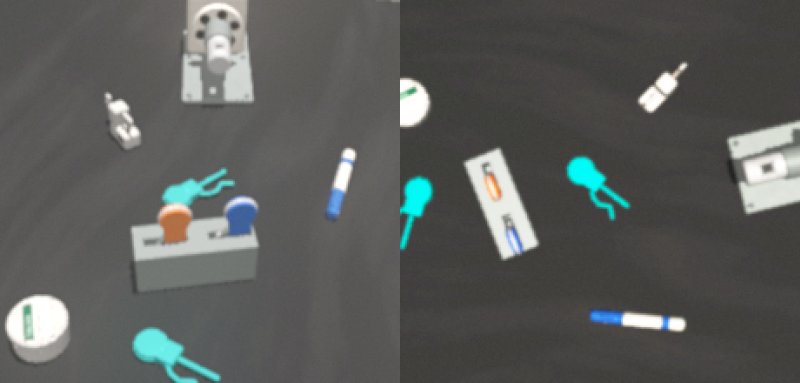

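The upright orange clip is at side (270,237) and top (220,217). The turquoise ones, at side (283,218) and (265,310), lie flat and are look-alikes; blue is at side (308,232). The crop confirms that the one with the orange disc in the rack is the one meant.

Next I'll measure positions and directions.

Run:
```python
from h import *
s=cv2.imread('pics/side0.png');t=cv2.imread('pics/top0.png')
def cen(im,box,f):
    x0,x1,y0,y1=box; h=cv2.cvtColor(im[y0:y1,x0:x1],cv2.COLOR_BGR2HSV).astype(int); m=f(h); v,u=np.nonzero(m); return np.array([u.mean()+x0,v.mean()+y0]),np.c_[u+x0,v+y0]
org=lambda h:(h[...,0]<18)&(h[...,1]>110)&(h[...,2]>90)
blu=lambda h:(h[...,0]>100)&(h[...,0]<130)&(h[...,1]>110)
for n,f,bs,bt in(('o',org,(255,285,220,255),(205,240,195,232)),('b',blu,(295,325,218,250),(222,250,228,262))):
    cs,ps=cen(s,bs,f); ct,pt=cen(t,bt,f); print(n,cs.round(1),ct.round(1),len(ps),len(pt),tri(cs,ct).round(1), ray('top',ct,100).round(1),ray('side',cs,92).round(1))
    r=cv2.minAreaRect(pt.astype(np.float32)); print(r)
# rack top outline
g=cv2.cvtColor(t,cv2.COLOR_BGR2GRAY)
def rect(box,th,z,im=g):
    x0,x1,y0,y1=box; m=(im[y0:y1,x0:x1]>th).astype(np.uint8); c=max(cv2.findContours(m,0,2)[0],key=cv2.contourArea)
    b=cv2.boxPoints(cv2.minAreaRect(c))+[x0,y0]; P=np.array([ray('top',p,z) for p in b]); 
    print('rect',b.round(1).tolist(),P[:,:2].round(1).tolist()); 
    for i in range(4):
        d=P[(i+1)%4]-P[i]; print(np.linalg.norm(d).round(1),np.degrees(np.arctan2(d[1],d[0])).round(1))
    print(P.mean(0).round(1))
rect((195,260,185,270),75,58)
rect((350,470,160,240),90,10)
for c in('side','top'):
    for l in('cross_hole','orange_clip_grip'):
        for d in masks_of(c,l)[:4]:
            v,u=np.nonzero(d['region']); print(c,l,round(d['conf'],2),len(u),u.min() if len(u) else 0,u.max(),v.min(),v.max())
A=cv2.resize(t[175:240,350:465],None,fx=6,fy=6,interpolation=2); B=cv2.resize(s[90:175,265:325],None,fx=4.58,fy=4.58,interpolation=2)
C=cv2.resize(t[190:262,200:255],None,fx=5.4,fy=5.4,interpolation=2)
cv2.imwrite('pics/axle.png',cv2.resize(cv2.hconcat([A,B[:390,:]]),None,fx=.8,fy=.8));
```

```text
o [270.2 239. ] [223.7 216.4] 235 35 [548.4 223.2  81.1] [547.5 221.5 100. ] [545.9 233.1  92. ]
((222.77584838867188, 217.18966674804688), (13.92715072631836, 5.756555557250977), 68.19859313964844)
b [308.  235.1] [236.8 246.9] 227 19 [477.7 194.3  78.9] [477.9 192.9 100. ] [476.4 206.8  92. ]
((236.84483337402344, 246.86207580566406), (12.998673439025879, 1.2998672723770142), 68.19859313964844)
rect [[204.7, 202.1], [227.6, 193.0], [250.9, 251.2], [228.0, 260.4]] [[583.7, 269.4], [604.2, 215.4], [466.7, 163.1], [446.5, 216.8]]
57.7 -69.2
147.1 -159.2
57.4 110.6
146.9 21.0
[525.3 216.2  58. ]
rect [[356.9, 188.4], [452.2, 165.4], [463.1, 210.5], [367.8, 233.5]] [[613.6, -97.1], [665.9, -333.9], [554.1, -356.2], [502.7, -120.4]]
242.6 -77.5
114.0 -168.7
241.4 102.3
113.3 11.9
[ 584.1 -226.9   10. ]
side cross_hole 0.96 2660 275 315 96 169
side cross_hole 0.18 349 295 317 224 245
side orange_clip_grip 0.84 547 247 293 300 336
side orange_clip_grip 0.68 287 261 278 228 247
side orange_clip_grip 0.55 356 264 303 209 228
top cross_hole 0.89 4351 357 459 169 232
top orange_clip_grip 0.62 385 162 188 212 252
top orange_clip_grip 0.59 300 266 299 201 229
top orange_clip_grip 0.57 82 219 227 210 225Traceback (most recent call last):
  File "<stdin>", line 27, in <module>
cv2.error: OpenCV(4.12.0) /io/opencv/modules/core/src/matrix_operations.cpp:64: error: (-215:Assertion failed) src[i].dims <= 2 && src[i].rows == src[0].rows && src[i].type() == src[0].type() in function 'hconcat'
```

Run:
```python
from h import *
s=cv2.imread('pics/side0.png');t=cv2.imread('pics/top0.png')
A=cv2.resize(t[180:230,355:435],(640,400),interpolation=2)
B=cv2.resize(s[108:170,270:320],(320,397),interpolation=2)
o=np.zeros((400,800,3),np.uint8); o[:,:480]=A[:,:480]; o[:397,480:]=B; cv2.imwrite('pics/axle.png',o)
for c in('side','top'): K,r,tt=cal(c); R=cv2.Rodrigues(r)[0]; print(c,(-R.T@tt).round())
```

```text
side [415. 752. 664.]
top [ 493.  114. 1296.]
```

View pics/axle.png

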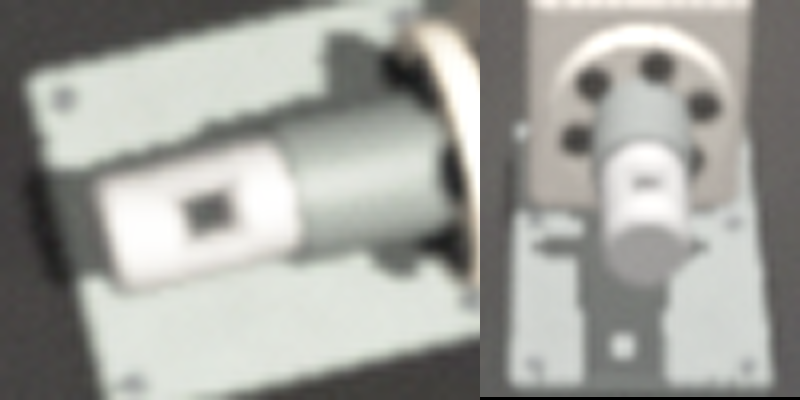

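Run:
```python
from h import *
for z in(93,85): print(ray('top',(380.6,205.9),z).round(1))
print(ray('side',(295.8,136),93).round(1))
a=ray('top',(355+103/8,180+238/8),75);b=ray('top',(355+285/8,180+195/8),75);d=a-b;print(np.degrees(np.arctan2(d[1],d[0])))
yaw=201.5;c=np.cos(np.radians(160.47));s=np.sin(np.radians(160.47))
D=np.array([547-192.2,227.5-541.9]); print('tool x,y shift',D@[c,s],D@[s,-c])
```

```text
[ 564.6 -136.6   93. ]
[ 565.1 -138.3   85. ]
[ 565.9 -135.2   93. ]
102.10466634991181
tool x,y shift -439.4911822250627 -177.70171846782117
```

Emit:
step_arm --moves '[{"x": -0.038,"y": -0.0154,"z": 0,"ax": 0,"ay": 0,"az": -0.12,"jaw": 100},{"x": -0.076,"y": -0.0308,"z": 0,"ax": 0,"ay": 0,"az": -0.24,"jaw": 100},{"x": -0.114,"y": -0.0462,"z": 0,"ax": 0,"ay": 0,"az": -0.36,"jaw": 100},{"x": -0.152,"y": -0.0616,"z": 0,"ax": 0,"ay": 0,"az": -0.48,"jaw": 100},{"x": -0.19,"y": -0.077,"z": 0,"ax": 0,"ay": 0,"az": -0.6,"jaw": 100}]'

```text
time_s: 1.12
tcp_pos: [335.6, 414.6, 248.5]
ee_rot: [180.0, 0.0, -166.6]
wrist_force: [0.7, 0.2, 0.5]
finger_gap: 51.9
gripper_force: 0.0
```

```bash
cat >> h.py <<'E'
def go(target,yaw):
    from scipy.spatial.transform import Rotation as Ro
    s=sensors.read_state(); R=Ro.from_euler('xyz',s['ee_rot'],degrees=True)
    T=Ro.from_euler('xyz',[180,0,yaw],degrees=True)
    print('t',round(s['time_s'],2),'pos',s['tcp_pos'].round(1),'rot',s['ee_rot'].round(2),'q',s['q'].round(1),'F',s['wrist_force'].round(1),'gap',round(s['finger_gap'],1))
    print('shift mm',R.inv().apply(np.array(target)-s['tcp_pos']).round(1),'turn',(R.inv()*T).as_rotvec().round(4))
E
python3 -c "
from h import *
go([547,227.5,170],201.5)"
```

```text
t 1.12 pos [335.6 414.6 248.5] rot [ 1.7999e+02  3.0000e-02 -1.6665e+02] q [ 41.7   6.8  94.2  -0.   79.  -61.6] F [0.7 0.2 0.5] gap 51.9
shift mm [-162.4 -230.9   78.5] turn [ 0.0002  0.0005 -0.1422]
```

Emit:
step_arm --moves '[{"x": -0.022,"y": -0.033,"z": 0,"ax": 0,"ay": 0,"az": -0.03,"jaw": 100},{"x": -0.044,"y": -0.066,"z": 0,"ax": 0,"ay": 0,"az": -0.06,"jaw": 100},{"x": -0.066,"y": -0.099,"z": 0,"ax": 0,"ay": 0,"az": -0.09,"jaw": 100},{"x": -0.088,"y": -0.132,"z": 0,"ax": 0,"ay": 0,"az": -0.116,"jaw": 100},{"x": -0.11,"y": -0.165,"z": 0,"ax": 0,"ay": 0,"az": -0.116,"jaw": 100}]'

```text
time_s: 1.53
tcp_pos: [480.2, 278.2, 248.6]
ee_rot: [180.0, 0.0, -160.3]
wrist_force: [0.2, -0.0, 0.5]
finger_gap: 52.3
gripper_force: 0.0
```

Emit:
step_arm --moves '[{"x": -0.022,"y": -0.025,"z": 0,"ax": 0,"ay": 0,"az": 0,"jaw": 100},{"x": -0.036,"y": -0.05,"z": 0.02,"ax": 0,"ay": 0,"az": 0,"jaw": 100},{"x": -0.045,"y": -0.055,"z": 0.05,"ax": 0,"ay": 0,"az": 0,"jaw": 100},{"x": -0.045,"y": -0.055,"z": 0.078,"ax": 0,"ay": 0,"az": 0,"jaw": 100},{"x": -0.045,"y": -0.055,"z": 0.078,"ax": 0,"ay": 0,"az": 0,"jaw": 100}]'

```text
time_s: 1.95
tcp_pos: [536.2, 240.9, 163.6]
ee_rot: [179.9, -0.7, -160.5]
wrist_force: [-1.8, -1.3, -2.0]
finger_gap: 51.8
gripper_force: 0.0
```

Run:
```python
from h import *
s=save('side','s1');t=save('top','t1')
go([547,227.5,96],201.5)
st=sensors.read_state(); p=st['tcp_pos'].copy(); print(proj('side',p+[0,0,-17]),proj('top',p+[0,0,0]))
a=cv2.resize(s[170:290,200:340],(560,480),interpolation=2);b=cv2.resize(t[190:250,195:250],None,fx=4,fy=4,interpolation=2)
o=np.zeros((480,800,3),np.uint8);o[:,:560]=a;o[:240,560:780]=b;cv2.imwrite('pics/c1.png',o[:,:,::-1])
```

```text
t 2.05 pos [538.8 242.8 169.2] rot [ 179.98   -0.2  -160.36] q [ 15.9  18.1  90.3   0.   71.8 -93.8] F [-0.4 -0.4  0.7] gap 51.9
shift mm [ -2.9 -17.2  73.2] turn [ 0.0004 -0.0035 -0.0325]
[[272.45933833 220.6339379 ]] [[210.81746891 219.23612043]]
```

View pics/c1.png

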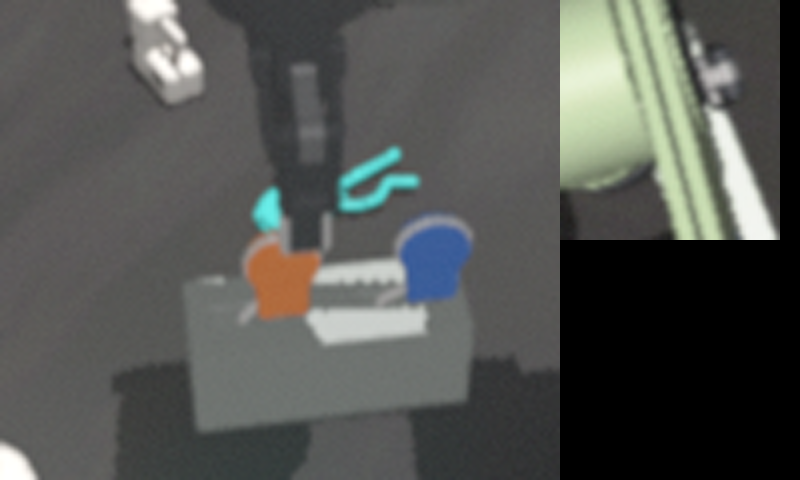

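Emit:
step_arm --moves '[{"x": -0.003,"y": -0.017,"z": 0,"ax": 0,"ay": 0,"az": -0.032,"jaw": 100},{"x": -0.003,"y": -0.017,"z": 0.015,"ax": 0,"ay": 0,"az": -0.032,"jaw": 100},{"x": -0.003,"y": -0.017,"z": 0.035,"ax": 0,"ay": 0,"az": -0.032,"jaw": 100},{"x": -0.003,"y": -0.017,"z": 0.045,"ax": 0,"ay": 0,"az": -0.032,"jaw": 100},{"x": -0.003,"y": -0.017,"z": 0.045,"ax": 0,"ay": 0,"az": -0.032,"jaw": 100}]'

```text
time_s: 2.47
tcp_pos: [547.2, 228.4, 124.7]
ee_rot: [180.0, -0.1, -158.5]
wrist_force: [0.4, -0.1, -0.6]
finger_gap: 51.9
gripper_force: 0.0
```

Run:
```python
from h import *
s=save('side','s2')
go([547,227.5,92],201.5)
a=cv2.resize(s[190:270,225:325],(800,600),interpolation=2);cv2.imwrite('pics/c2.png',a[:,:,::-1])
st=sensors.read_state(); p=st['tcp_pos'].copy(); print(proj('side',p+[0,0,-17]))
```

```text
t 2.52 pos [547.9 228.5 125.7] rot [ 1.8000e+02 -3.0000e-02 -1.5847e+02] q [ 14.3  21.2  91.8   0.   67.  -97.2] F [-0.2 -0.5  0.3] gap 51.9
shift mm [ 1.3 -0.6 33.7] turn [ 0.0001 -0.0004  0.0005]
[[269.65988716 231.09194919]]
```

View pics/c2.png

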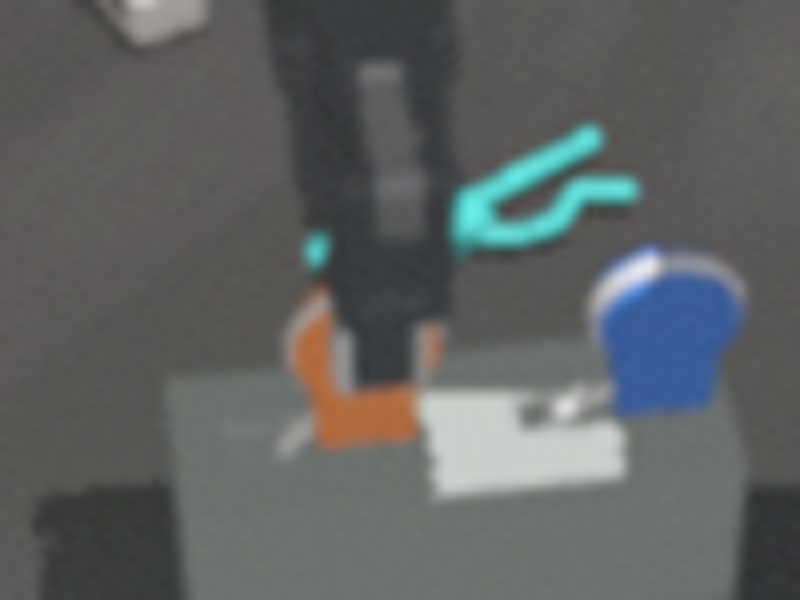

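The fingers straddle the orange disc and are centred on it. The pad is at crop x≈383, or 368 after parallax, and the disc centre is at 367. The bent leg is on the world +x side. I'll go down and grip.

Emit:
step_arm --moves '[{"x": 0,"y": 0,"z": 0.014,"ax": 0,"ay": 0,"az": 0,"jaw": 100},{"x": 0,"y": 0,"z": 0.026,"ax": 0,"ay": 0,"az": 0,"jaw": 100},{"x": 0,"y": 0,"z": 0.033,"ax": 0,"ay": 0,"az": 0,"jaw": 100},{"x": 0,"y": 0,"z": 0.033,"ax": 0,"ay": 0,"az": 0,"jaw": 140},{"x": 0,"y": 0,"z": 0.033,"ax": 0,"ay": 0,"az": 0,"jaw": 180}]'

```text
time_s: 2.93
tcp_pos: [548.1, 228.1, 92.1]
ee_rot: [180.0, -0.0, -158.5]
wrist_force: [1.1, -0.2, 0.4]
finger_gap: 28.3
gripper_force: 0.0
```

Emit:
step_arm --moves '[{"x": 0,"y": 0,"z": 0,"ax": 0,"ay": 0,"az": 0,"jaw": 205},{"x": 0,"y": 0,"z": 0,"ax": 0,"ay": 0,"az": 0,"jaw": 225},{"x": 0,"y": 0,"z": 0,"ax": 0,"ay": 0,"az": 0,"jaw": 255},{"x": 0,"y": 0,"z": 0,"ax": 0,"ay": 0,"az": 0,"jaw": 255},{"x": 0,"y": 0,"z": 0,"ax": 0,"ay": 0,"az": 0,"jaw": 255}]'

```text
time_s: 3.35
tcp_pos: [549.1, 227.9, 93.0]
ee_rot: [-180.0, 0.1, -158.5]
wrist_force: [0.4, -2.2, 1.5]
finger_gap: 11.1
gripper_force: 58.7
```

Emit:
step_arm --moves '[{"x": 0,"y": 0,"z": -0.01,"ax": 0,"ay": 0,"az": 0,"jaw": 255},{"x": 0,"y": 0,"z": -0.025,"ax": 0,"ay": 0,"az": 0,"jaw": 255},{"x": 0,"y": 0,"z": -0.05,"ax": 0,"ay": 0,"az": 0,"jaw": 255},{"x": 0,"y": 0,"z": -0.08,"ax": 0,"ay": 0,"az": 0,"jaw": 255},{"x": 0,"y": 0,"z": -0.11,"ax": 0,"ay": 0,"az": 0,"jaw": 255}]'

```text
time_s: 3.77
tcp_pos: [547.2, 228.3, 203.1]
ee_rot: [179.9, -0.1, -158.5]
wrist_force: [0.8, 0.3, -0.1]
finger_gap: 11.0
gripper_force: 59.2
```

```bash
python3 -c "
from h import *
go([564.8,-137.5,205],192.3)"
```

```text
t 3.77 pos [547.2 228.3 203.1] rot [ 1.7992e+02 -1.4000e-01 -1.5853e+02] q [ 14.3  16.3  88.3   0.1  75.5 -97.2] F [ 0.8  0.3 -0.1] gap 11.0
shift mm [ 117.5 -346.8   -2.1] turn [ 0.0013 -0.0025  0.1601]
```

Emit:
step_arm --moves '[{"x": 0.008,"y": -0.023,"z": -0.006,"ax": 0,"ay": 0,"az": 0,"jaw": 255},{"x": 0.02,"y": -0.058,"z": -0.006,"ax": 0,"ay": 0,"az": 0,"jaw": 255},{"x": 0.032,"y": -0.094,"z": -0.006,"ax": 0,"ay": 0,"az": 0,"jaw": 255},{"x": 0.044,"y": -0.13,"z": -0.006,"ax": 0,"ay": 0,"az": 0,"jaw": 255},{"x": 0.056,"y": -0.166,"z": -0.006,"ax": 0,"ay": 0,"az": 0,"jaw": 255}]'

```text
time_s: 4.18
tcp_pos: [556.5, 52.3, 209.0]
ee_rot: [179.9, 0.0, -158.5]
wrist_force: [-0.0, -0.4, -0.5]
finger_gap: 11.3
gripper_force: 59.3
```

Emit:
step_arm --moves '[{"x": 0.012,"y": -0.036,"z": 0,"ax": 0,"ay": 0,"az": 0.04,"jaw": 255},{"x": 0.024,"y": -0.072,"z": 0,"ax": 0,"ay": 0,"az": 0.08,"jaw": 255},{"x": 0.036,"y": -0.108,"z": 0,"ax": 0,"ay": 0,"az": 0.12,"jaw": 255},{"x": 0.048,"y": -0.144,"z": 0,"ax": 0,"ay": 0,"az": 0.16,"jaw": 255},{"x": 0.058,"y": -0.172,"z": 0,"ax": 0,"ay": 0,"az": 0.16,"jaw": 255}]'

```text
time_s: 4.6
tcp_pos: [565.8, -130.5, 209.0]
ee_rot: [180.0, 0.0, -167.8]
wrist_force: [0.9, -0.1, -1.3]
finger_gap: 11.2
gripper_force: 59.2
```

Emit:
step_arm --moves '[{"x": 0.001,"y": -0.004,"z": 0,"ax": 0,"ay": 0,"az": 0,"jaw": 255},{"x": 0.001,"y": -0.007,"z": 0,"ax": 0,"ay": 0,"az": 0,"jaw": 255},{"x": 0.001,"y": -0.008,"z": 0,"ax": 0,"ay": 0,"az": 0,"jaw": 255},{"x": 0.001,"y": -0.008,"z": 0,"ax": 0,"ay": 0,"az": 0,"jaw": 255},{"x": 0.001,"y": -0.008,"z": 0,"ax": 0,"ay": 0,"az": 0,"jaw": 255}]'

```text
time_s: 5.02
tcp_pos: [566.7, -134.7, 208.3]
ee_rot: [180.0, -0.0, -167.6]
wrist_force: [0.4, 0.2, -1.1]
finger_gap: 11.0
gripper_force: 59.1
```

Run:
```python
from h import *
go([564.8,-137.5,184],192.3)
s=save('side','s3')
a=cv2.resize(s[80:180,255:345],(540,600),interpolation=2);cv2.imwrite('pics/c3.png',a[:,:,::-1])
for c in('side','top'):
    if c=='top': save('top','t3')
    for l in('cross_hole','orange_clip_grip'):
        for d in spot_point(c,l)[:4]: print(c,l,round(d['conf'],2),np.round(d['location'],1))
p=sensors.read_state()['tcp_pos']; print('tip expected',proj('side',p+[0,0,2-84]),'grip',proj('side',p+[0,0,0]))
```

```text
t 5.02 pos [ 566.7 -134.7  208.3] rot [ 1.7995e+02 -1.0000e-02 -1.6759e+02] q [ -21.9   14.7   89.7    0.    75.6 -124.3] F [ 0.4  0.2 -1.1] gap 11.0
shift mm [ 2.5 -2.4 24.3] turn [ 0.0008 -0.0001  0.002 ]
side cross_hole 0.85 [ 567.  -138.    80.2]
side orange_clip_grip 0.75 [ 566.3 -134.8  208.6]
side orange_clip_grip 0.71 [571.7 106.3   3.8]
side orange_clip_grip 0.64 [548.1 335.5   4.4]
top cross_hole 0.78 [ 563.7 -139.4   73.8]
top orange_clip_grip 0.82 [542.6 340.9   2.5]
top orange_clip_grip 0.72 [573.4 107.2   7.9]
tip expected [[295.92696112 124.63082412]] grip [[297.02438211  94.73837857]]
```

View pics/c3.png

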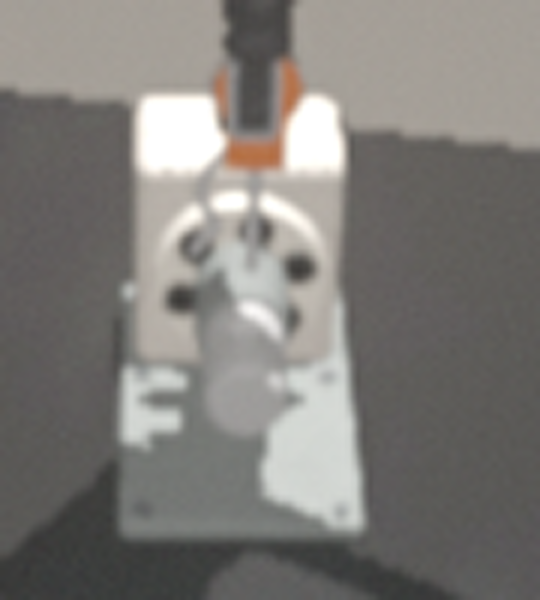

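Run:
```python
from h import *
s=cv2.imread('pics/s3.png');s0=cv2.imread('pics/side0.png')
g=cv2.cvtColor(s,cv2.COLOR_BGR2GRAY);g0=cv2.cvtColor(s0,cv2.COLOR_BGR2GRAY)
print('leg');
for v in range(106,128): print(v,g[v,290:304])
print('hole')
for v in range(131,142): print(v,g0[v,286:306])
p=sensors.read_state()['tcp_pos']
for dz in(-34,-50,-65,-80): print(dz,proj('side',p+[0,0,2+dz]))
for x in(561,565,569): print(x,proj('side',[[x,-138,93],[x,-138,126]]).round(2).tolist())
o=cv2.cvtColor(s[88:110,285:312],cv2.COLOR_BGR2HSV); m=(o[...,0]<18)&(o[...,1]>110)
for v in range(22):
    u=np.nonzero(m[v])[0]
    if len(u): print(v+88,u.min()+285,u.max()+285)
```

```text
leg
106 [224 183 153 135 129 128 129 127 128 128 127 142 205 254]
107 [186 176 167 153 144 141 137 133 136 139 141 155 204 250]
108 [174 190 188 182 177 172 157 149 158 173 177 181 203 229]
109 [173 191 193 191 190 186 170 159 170 186 192 190 194 202]
110 [172 179 180 181 181 176 163 158 163 177 180 180 180 180]
111 [178 187 195 200 202 192 168 157 170 185 180 176 175 175]
112 [201 228 244 252 253 242 195 168 201 227 211 191 180 175]
113 [227 254 255 255 255 255 212 180 225 254 252 234 211 189]
114 [220 252 254 254 254 240 197 174 218 254 255 255 249 228]
115 [181 205 211 210 206 194 169 156 174 212 238 251 254 252]
116 [158 168 181 185 178 159 150 146 129 148 187 211 230 247]
117 [157 165 178 180 163 134 142 142 109 103 146 182 196 214]
118 [158 165 178 178 155 122 146 143 107  87 135 177 186 189]
119 [156 173 184 182 164 134 147 143 108 100 145 180 187 184]
120 [146 178 190 192 185 167 155 145 121 128 164 183 187 184]
121 [140 181 194 198 201 191 166 153 150 152 174 183 179 169]
122 [156 186 196 200 202 194 165 164 175 177 178 174 158 134]
123 [172 186 194 200 201 190 164 166 186 1
[... 924 characters left out ...]
39 242 243 243 240 233 219 188 173
 173 174]
139 [164 159 156 179 207 224 237 244 249 253 254 254 251 246 235 218 190 169
 165 163]
140 [142 142 147 175 206 225 239 245 250 252 253 253 252 247 238 220 190 162
 155 157]
141 [127 126 137 172 207 226 235 239 242 243 244 244 244 243 238 222 196 184
 181 183]
-34 [[296.58157233 106.79999146]]
-50 [[296.36731002 112.63624266]]
-65 [[296.17058242 117.99486899]]
-80 [[295.97774297 123.24758662]]
561 [[297.88, 135.65], [298.34, 124.52]]
565 [[296.36, 135.46], [296.79, 124.34]]
569 [[294.85, 135.28], [295.25, 124.15]]
91 303 303
92 302 303
93 303 304
94 291 304
95 291 304
96 302 303
97 302 303
98 302 302
104 293 301
105 293 301
106 293 301
107 294 300
```

Emit:
step_arm --moves '[{"x": -0.001,"y": -0.0026,"z": 0,"ax": 0,"ay": 0,"az": 0,"jaw": 255},{"x": -0.001,"y": -0.0026,"z": 0.012,"ax": 0,"ay": 0,"az": 0,"jaw": 255},{"x": -0.001,"y": -0.0026,"z": 0.024,"ax": 0,"ay": 0,"az": 0,"jaw": 255},{"x": -0.001,"y": -0.0026,"z": 0.024,"ax": 0,"ay": 0,"az": 0,"jaw": 255},{"x": -0.001,"y": -0.0026,"z": 0.024,"ax": 0,"ay": 0,"az": 0,"jaw": 255}]'

```text
time_s: 5.73
tcp_pos: [566.9, -138.1, 182.0]
ee_rot: [179.9, -0.2, -167.7]
wrist_force: [-0.0, 0.6, -1.0]
finger_gap: 11.5
gripper_force: 59.2
```

Run:
```python
from h import *
go([568.3,-137,170],192.3)
s=save('side','s4')
a=cv2.resize(s[90:160,265:335],(600,600),interpolation=2);cv2.imwrite('pics/c4.png',a[:,:,::-1])
p=sensors.read_state()['tcp_pos']; print('tip expected',proj('side',p+[0,0,-85]))
g=cv2.cvtColor(s,cv2.COLOR_RGB2GRAY)
for v in range(120,140): print(v,g[v,286:306])
```

```text
t 5.73 pos [ 566.9 -138.1  182. ] rot [ 179.85   -0.21 -167.7 ] q [ -22.2   16.5   90.8    0.    73.  -124.5] F [-0.   0.6 -1. ] gap 11.5
shift mm [-1.7  0.7 12. ] turn [ 0.0026 -0.0037 -0.    ]
tip expected [[295.47567649 133.61389051]]
120 [ 72 109 144 141 142 179 189 191 185 164 144 146 131 130 162 182 186 183
 182 186]
121 [ 71 108 143 138 142 181 193 199 201 191 161 154 151 154 174 183 179 169
 166 166]
122 [ 85 101 135 148 156 183 193 198 203 196 169 162 169 176 180 173 158 132
 125 124]
123 [129 111 125 150 163 172 174 185 201 198 171 163 178 190 186 166 128  91
  79  81]
124 [165 145 135 149 156 152 139 161 195 197 170 162 178 195 190 169 123  76
  64  64]
125 [180 166 144 145 150 141 125 143 181 190 167 161 178 194 191 174 131  84
  66  68]
126 [168 159 144 143 151 141 123 125 151 169 160 158 177 193 191 176 149 112
  93 101]
127 [133 135 145 148 147 132 119 114 125 139 151 163 179 194 191 181 166 153
 149 153]
128 [ 99 128 148 145 133 120 117 117 119 130 151 164 183 194 189 182 172 173
 180 181]
129 [103 138 145 133 121 117 118 121 122 136 150 161 176 185 186 179 168 170
 1
[... 177 characters left out ...]
171]
132 [140 128 116 120 132 143 150 154 156 159 155 157 174 202 198 164 138 102
 110 158]
133 [170 145 123 128 138 147 153 158 163 166 163 160 162 190 211 186 137  98
 108 154]
134 [177 149 128 132 142 148 153 161 167 167 165 165 160 176 202 193 144 109
 132 164]
135 [177 151 130 136 143 147 150 155 160 163 163 160 153 156 171 177 146 131
 155 173]
136 [176 160 134 138 142 147 147 150 155 156 157 154 148 144 149 153 150 155
 171 176]
137 [177 165 138 136 143 146 147 148 153 154 153 152 147 147 145 145 153 168
 174 175]
138 [173 165 142 138 143 146 149 150 152 153 152 151 150 149 147 144 153 169
 174 173]
139 [162 159 145 136 142 146 148 152 152 154 153 154 152 147 147 144 149 162
 164 164]
```

View pics/c4.png

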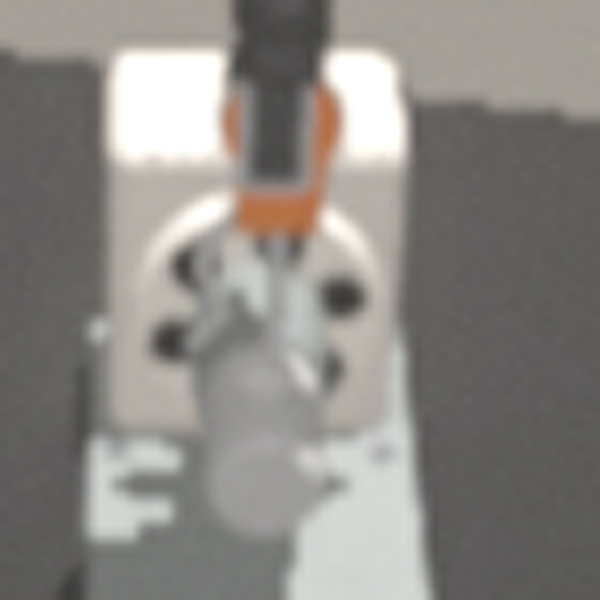

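```bash
python3 -c "
from h import *
go([569,-137.5,170],192.3)
save('side','s5')
go([569,-137.5,170],192.3)
"
```

```text
t 5.78 pos [ 567.6 -138.4  183. ] rot [ 1.7992e+02 -1.1000e-01 -1.6770e+02] q [ -22.2   16.4   90.7    0.    73.  -124.5] F [ 0.7 -0.3 -0.6] gap 11.2
shift mm [-1.6  0.5 13. ] turn [ 0.0014 -0.002  -0.    ]
t 5.83 pos [ 568.1 -138.6  183.8] rot [ 1.7997e+02 -4.0000e-02 -1.6770e+02] q [ -22.2   16.4   90.6   -0.    73.  -124.5] F [-0.1  0.2  0.1] gap 11.1
shift mm [-1.1  0.8 13.8] turn [ 0.0005 -0.0007  0.0001]
```

```bash
python3 -c "
from h import *
g=cv2.cvtColor(save('side','s6'),cv2.COLOR_RGB2GRAY)
for v in range(121,132): print(v,g[v,290:302])
go([569,-137.5,170],192.3)
p=sensors.read_state()['tcp_pos'];print(proj('side',p+[0,0,-60]),proj('side',p+[0,0,-84]))
"
```

```text
121 [141 181 194 197 196 181 161 157 157 156 174 182]
122 [155 182 192 198 198 184 164 169 187 179 179 173]
123 [165 176 176 184 197 184 163 171 197 195 186 165]
124 [159 157 143 162 190 180 161 171 196 197 189 167]
125 [149 136 124 153 186 175 160 173 196 198 190 173]
126 [142 125 118 140 171 169 161 174 196 197 190 176]
127 [127 115 116 124 146 162 162 176 198 197 189 180]
128 [116 114 117 117 132 153 160 173 194 196 189 182]
129 [115 117 121 120 128 144 156 168 185 187 184 179]
130 [116 123 129 135 138 145 157 171 185 180 176 173]
131 [123 132 141 146 149 149 158 176 196 200 181 161]
t 5.88 pos [ 568.4 -138.7  184.3] rot [-1.800e+02  1.000e-02 -1.677e+02] q [ -22.2   16.4   90.6    0.    73.  -124.5] F [ 0.1  0.6 -0.3] gap 11.1
shift mm [-0.8  1.  14.3] turn [-0.0001  0.0001  0.0001]
[[295.50053497 124.62246901]] [[295.20905192 132.74191893]]
```

Emit:
step_arm --moves '[{"x": -0.0007,"y": 0.0005,"z": 0.001,"ax": 0,"ay": 0,"az": 0,"jaw": 255},{"x": -0.0007,"y": 0.0005,"z": 0.005,"ax": 0,"ay": 0,"az": 0,"jaw": 255},{"x": -0.0007,"y": 0.0005,"z": 0.01,"ax": 0,"ay": 0,"az": 0,"jaw": 255},{"x": -0.0007,"y": 0.0005,"z": 0.015,"ax": 0,"ay": 0,"az": 0,"jaw": 255},{"x": -0.0007,"y": 0.0005,"z": 0.015,"ax": 0,"ay": 0,"az": 0,"jaw": 255}]'

```text
time_s: 6.3
tcp_pos: [567.8, -137.5, 167.6]
ee_rot: [179.9, -0.1, -167.7]
wrist_force: [-0.3, 0.8, -1.3]
finger_gap: 11.1
gripper_force: 59.2
```

Emit:
step_arm --moves '[{"x": 0,"y": 0,"z": 0.001,"ax": 0,"ay": 0,"az": 0,"jaw": 255},{"x": 0,"y": 0,"z": 0.002,"ax": 0,"ay": 0,"az": 0,"jaw": 255},{"x": 0,"y": 0,"z": 0.003,"ax": 0,"ay": 0,"az": 0,"jaw": 255},{"x": 0,"y": 0,"z": 0.003,"ax": 0,"ay": 0,"az": 0,"jaw": 255},{"x": 0,"y": 0,"z": 0.003,"ax": 0,"ay": 0,"az": 0,"jaw": 255}]'

```text
time_s: 6.72
tcp_pos: [568.9, -138.0, 166.4]
ee_rot: [-180.0, 0.0, -167.7]
wrist_force: [-1.4, 1.0, -0.8]
finger_gap: 11.2
gripper_force: 59.2
```

```bash
python3 -c "
from h import *
go([569,-138,126],192.3); print(sensors.read_state()['ft_torque'])
"
```

```text
t 6.72 pos [ 568.9 -138.   166.4] rot [-1.7999e+02  1.0000e-02 -1.6769e+02] q [ -22.1   17.5   91.4   -0.    71.  -124.4] F [-1.4  1.  -0.8] gap 11.2
shift mm [-0.1 -0.  40.4] turn [-0.0001  0.0001  0.0002]
[0.03408398 0.0083981  0.02631955]
```

Emit:
step_arm --moves '[{"x": 0.0004,"y": 0,"z": 0.003,"ax": 0,"ay": 0,"az": 0,"jaw": 255},{"x": 0.0004,"y": 0,"z": 0.006,"ax": 0,"ay": 0,"az": 0,"jaw": 255},{"x": 0.0004,"y": 0,"z": 0.009,"ax": 0,"ay": 0,"az": 0,"jaw": 255},{"x": 0.0004,"y": 0,"z": 0.012,"ax": 0,"ay": 0,"az": 0,"jaw": 255},{"x": 0.0004,"y": 0,"z": 0.014,"ax": 0,"ay": 0,"az": 0,"jaw": 255}]'

```text
time_s: 7.13
tcp_pos: [568.2, -137.9, 151.6]
ee_rot: [180.0, -0.0, -167.7]
wrist_force: [-0.3, 0.5, -0.6]
finger_gap: 11.0
gripper_force: 59.2
```

Emit:
step_arm --moves '[{"x": 0,"y": 0,"z": 0.002,"ax": 0,"ay": 0,"az": 0,"jaw": 255},{"x": 0,"y": 0,"z": 0.004,"ax": 0,"ay": 0,"az": 0,"jaw": 255},{"x": 0,"y": 0,"z": 0.006,"ax": 0,"ay": 0,"az": 0,"jaw": 255},{"x": 0,"y": 0,"z": 0.008,"ax": 0,"ay": 0,"az": 0,"jaw": 255},{"x": 0,"y": 0,"z": 0.01,"ax": 0,"ay": 0,"az": 0,"jaw": 255}]'

```text
time_s: 7.55
tcp_pos: [569.8, -138.1, 142.9]
ee_rot: [-179.9, 0.2, -167.7]
wrist_force: [3.9, 0.9, 0.6]
finger_gap: 11.0
gripper_force: 59.4
```

```bash
python3 -c "
from h import *
go([569,-138,126],192.3); print(sensors.read_state()['ft_torque'])
"
```

```text
t 7.55 pos [ 569.8 -138.1  142.9] rot [-179.93    0.19 -167.69] q [-2.210e+01  1.910e+01  9.250e+01  1.000e-01  6.830e+01 -1.244e+02] F [3.9 0.9 0.6] gap 11.0
shift mm [ 0.8  0.3 16.9] turn [-0.0012  0.0032  0.0001]
[ 0.16199338 -0.82563216 -0.00785304]
```

Emit:
step_arm --moves '[{"x": 0,"y": 0,"z": 0.002,"ax": 0,"ay": 0,"az": 0,"jaw": 255},{"x": 0,"y": 0,"z": 0.004,"ax": 0,"ay": 0,"az": 0,"jaw": 255},{"x": 0,"y": 0,"z": 0.006,"ax": 0,"ay": 0,"az": 0,"jaw": 255},{"x": 0,"y": 0,"z": 0.008,"ax": 0,"ay": 0,"az": 0,"jaw": 255},{"x": 0,"y": 0,"z": 0.01,"ax": 0,"ay": 0,"az": 0,"jaw": 255}]'

```text
time_s: 7.97
tcp_pos: [569.2, -138.0, 132.4]
ee_rot: [-180.0, 0.1, -167.7]
wrist_force: [5.0, 0.5, 0.6]
finger_gap: 11.2
gripper_force: 59.4
```

Emit:
step_arm --moves '[{"x": 0,"y": 0,"z": 0.001,"ax": 0,"ay": 0,"az": 0,"jaw": 255},{"x": 0,"y": 0,"z": 0.002,"ax": 0,"ay": 0,"az": 0,"jaw": 255},{"x": 0,"y": 0,"z": 0.003,"ax": 0,"ay": 0,"az": 0,"jaw": 255},{"x": 0,"y": 0,"z": 0.004,"ax": 0,"ay": 0,"az": 0,"jaw": 255},{"x": 0,"y": 0,"z": 0.005,"ax": 0,"ay": 0,"az": 0,"jaw": 255}]'

```text
time_s: 8.38
tcp_pos: [568.1, -138.0, 126.9]
ee_rot: [180.0, -0.1, -167.7]
wrist_force: [4.4, 0.7, -0.7]
finger_gap: 11.3
gripper_force: 59.3
```

```bash
python3 -c "
from h import *
go([569,-138,126],192.3); print(sensors.read_state()['ft_torque'])
"
```

```text
t 8.38 pos [ 568.1 -138.   126.9] rot [ 1.7998e+02 -5.0000e-02 -1.6769e+02] q [ -22.1   20.2   93.1   -0.    66.8 -124.4] F [ 4.4  0.7 -0.7] gap 11.3
shift mm [-0.9 -0.2  0.9] turn [ 0.0003 -0.0009  0.0002]
[ 0.15830753 -0.80602379  0.05944313]
```

Emit:
step_arm --moves '[{"x": 0,"y": 0,"z": 0.0005,"ax": 0,"ay": 0,"az": 0,"jaw": 255},{"x": 0,"y": 0,"z": 0.001,"ax": 0,"ay": 0,"az": 0,"jaw": 255},{"x": 0,"y": 0,"z": 0.0015,"ax": 0,"ay": 0,"az": 0,"jaw": 255},{"x": 0,"y": 0,"z": 0.002,"ax": 0,"ay": 0,"az": 0,"jaw": 255},{"x": 0,"y": 0,"z": 0.002,"ax": 0,"ay": 0,"az": 0,"jaw": 255}]'

```text
time_s: 8.8
tcp_pos: [568.1, -138.0, 125.4]
ee_rot: [180.0, -0.1, -167.7]
wrist_force: [2.3, 1.3, 1.2]
finger_gap: 10.9
gripper_force: 59.6
```

Emit:
step_arm --moves '[{"x": 0,"y": 0,"z": 0.0003,"ax": 0,"ay": 0,"az": 0,"jaw": 255},{"x": 0,"y": 0,"z": 0.0006,"ax": 0,"ay": 0,"az": 0,"jaw": 255},{"x": 0,"y": 0,"z": 0.0009,"ax": 0,"ay": 0,"az": 0,"jaw": 255},{"x": 0,"y": 0,"z": 0.0012,"ax": 0,"ay": 0,"az": 0,"jaw": 255},{"x": 0,"y": 0,"z": 0.0015,"ax": 0,"ay": 0,"az": 0,"jaw": 255}]'

```text
time_s: 9.22
tcp_pos: [568.2, -138.0, 125.1]
ee_rot: [180.0, -0.0, -167.7]
wrist_force: [-1.3, 2.2, 10.2]
finger_gap: 11.3
gripper_force: 60.8
```

```bash
python3 -c "
from h import *
s=save('side','s7')
go([569,-138,126],192.3); print(sensors.read_state()['ft_torque'])
a=cv2.resize(s[90:160,265:335],(600,600),interpolation=2);cv2.imwrite('pics/c7.png',a[:,:,::-1])
"
```

```text
t 9.27 pos [ 568.2 -138.   125.1] rot [ 1.8000e+02 -5.0000e-02 -1.6768e+02] q [ -22.1   20.3   93.2   -0.    66.6 -124.4] F [-1.2  2.   8.2] gap 11.6
shift mm [-0.8 -0.1 -0.9] turn [ 0.0001 -0.0008  0.0003]
[ 0.35892163  0.23516366 -0.03304071]
```

Emit:
step_arm --moves '[{"x": 0,"y": 0,"z": 0.0004,"ax": 0,"ay": 0,"az": 0,"jaw": 255},{"x": 0,"y": 0,"z": 0.0008,"ax": 0,"ay": 0,"az": 0,"jaw": 255},{"x": 0,"y": 0,"z": 0.0012,"ax": 0,"ay": 0,"az": 0,"jaw": 255},{"x": 0,"y": 0,"z": 0.0012,"ax": 0,"ay": 0,"az": 0,"jaw": 255},{"x": 0,"y": 0,"z": 0.0012,"ax": 0,"ay": 0,"az": 0,"jaw": 255}]'

```text
time_s: 9.68
tcp_pos: [568.3, -138.1, 125.0]
ee_rot: [-180.0, -0.0, -167.7]
wrist_force: [-3.6, 2.9, 14.0]
finger_gap: 11.3
gripper_force: 61.5
```

View pics/c7.png

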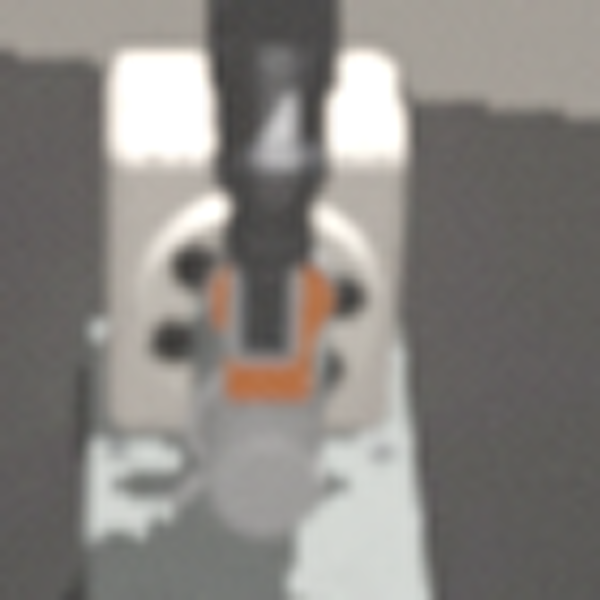

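The foot sits on the axle (crop (268,380)) and the bent leg is outside on the left, at about (205,410). It's a hard stop at z 125. I'll ease the pressure, release and rise.

Emit:
step_arm --moves '[{"x": 0,"y": 0,"z": -0.0012,"ax": 0,"ay": 0,"az": 0,"jaw": 255},{"x": 0,"y": 0,"z": -0.0016,"ax": 0,"ay": 0,"az": 0,"jaw": 225},{"x": 0,"y": 0,"z": -0.0016,"ax": 0,"ay": 0,"az": 0,"jaw": 205},{"x": 0,"y": 0,"z": -0.0016,"ax": 0,"ay": 0,"az": 0,"jaw": 180},{"x": 0,"y": 0,"z": -0.0016,"ax": 0,"ay": 0,"az": 0,"jaw": 165}]'

```text
time_s: 10.1
tcp_pos: [567.5, -138.0, 123.3]
ee_rot: [180.0, -0.1, -167.7]
wrist_force: [-0.6, -0.5, 0.3]
finger_gap: 29.8
gripper_force: 0.0
```

Emit:
step_arm --moves '[{"x": 0,"y": 0,"z": 0,"ax": 0,"ay": 0,"az": 0,"jaw": 150},{"x": 0,"y": 0,"z": 0,"ax": 0,"ay": 0,"az": 0,"jaw": 150},{"x": 0,"y": 0,"z": -0.01,"ax": 0,"ay": 0,"az": 0,"jaw": 150},{"x": 0,"y": 0,"z": -0.025,"ax": 0,"ay": 0,"az": 0,"jaw": 150},{"x": 0,"y": 0,"z": -0.05,"ax": 0,"ay": 0,"az": 0,"jaw": 150}]'

```text
time_s: 10.52
tcp_pos: [566.5, -137.3, 172.4]
ee_rot: [179.8, -0.3, -167.7]
wrist_force: [0.6, 0.0, -0.5]
finger_gap: 35.1
gripper_force: 0.0
```

Emit:
step_arm --moves '[{"x": 0,"y": 0,"z": -0.03,"ax": 0,"ay": 0,"az": 0,"jaw": 150},{"x": 0,"y": 0,"z": -0.06,"ax": 0,"ay": 0,"az": 0,"jaw": 150},{"x": 0,"y": 0,"z": -0.08,"ax": 0,"ay": 0,"az": 0,"jaw": 150},{"x": 0,"y": 0,"z": -0.08,"ax": 0,"ay": 0,"az": 0,"jaw": 150},{"x": 0,"y": 0,"z": -0.08,"ax": 0,"ay": 0,"az": 0,"jaw": 150}]'

```text
time_s: 10.93
tcp_pos: [569.4, -138.4, 256.5]
ee_rot: [-179.9, 0.2, -167.7]
wrist_force: [-0.4, -0.3, -1.4]
finger_gap: 35.0
gripper_force: 0.0
```

```bash
python3 -c "
from h import *
s=save('side','s8'); go([569,-138,126],192.3)
for d in spot_point('side','orange_clip_grip'): print(d['conf'],d['location'].round(1) if hasattr(d['location'],'round') else d['location'])
for d in spot_point('side','boss_head'): print('boss',d['conf'],d['location'])
t=save('top','t8')
for d in spot_point('top','orange_clip_grip'): print(d['conf'],d['location'])
a=cv2.resize(s[90:160,265:335],(600,600),interpolation=2);cv2.imwrite('pics/c8.png',a[:,:,::-1])
"
```

```text
t 10.98 pos [ 568.3 -138.   254.4] rot [-1.7999e+02  1.0000e-02 -1.6769e+02] q [ -22.1   12.7   86.5   -0.    80.7 -124.4] F [-0.3  0.  -0.2] gap 34.9
shift mm [-6.000e-01 -1.000e-01  1.284e+02] turn [-0.0002  0.0002  0.0002]
0.85 [550.0, 336.5, 6.0]
0.83 [570.3, 103.7, 4.6]
0.56 [567.4, -135.2, 127.6]
boss 0.65 [683.6, -8.1, 1.6]
0.87 [541.6, 340.8, 6.4]
0.63 [574.1, 105.5, 4.2]
0.44 [566.9, -134.2, 127.9]
```

View pics/c8.png

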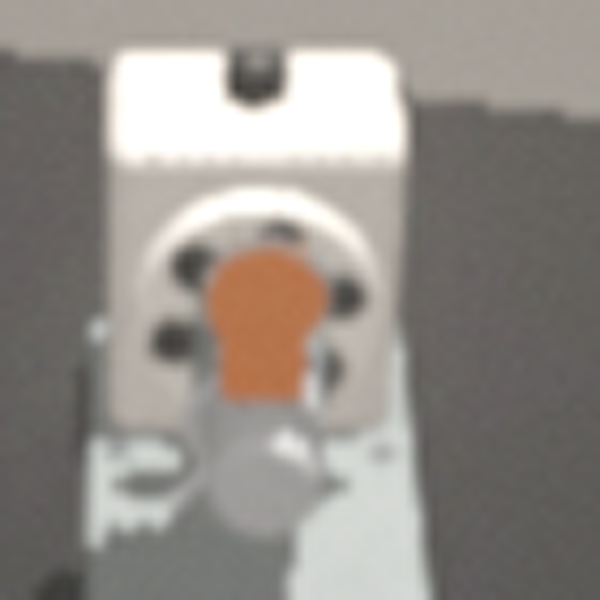

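The clip stands upright with its foot on the axle (crop (262,400)), the bent leg outside on the left, and the gripper clear.

```bash
python3 -c "
from h import *
print(proj('side',[[567,-132,93],[567,-132,96]]).round(1).tolist()); print(env.job_done())"
```

```text
[[295.2, 136.6], [295.2, 135.6]]
the job is handed in; nothing more can be done
None
```

The orange R-clip is pushed home on the axle, upright and released, and the job is handed in. I left the blue clip in the rack and did not touch the boss head. The clock read about 11 s of the 42 s allowed, and the highest wrist force I read was about 14 N.

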